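# Focus the bench microscope to its gauge mark

## Robot

A 6-joint arm with a two-finger parallel gripper is mounted at the origin on the work surface. World frame = base frame: x ahead of the robot, y to its left, z up, the work surface at z = 0. Lengths are in mm, angles in rad, forces in N, time in s.
With the tool pointing down it reaches from about 350 to 975 mm from the base axis. Payload 7.1 kg.
Tool frame: the origin (TCP) lies midway between the tips of the shut fingers; the grasp point (between the pads) lies 19 mm behind it (ctrl.hold_point_z is the distance from the TCP to the grasp point, in mm); z points along the fingers, y is the direction in which the jaws open and shut (so a half turn about z gives the same grasp; the last joint's range is limited). The gripper opens to 88 mm and grips with 3 to 60 N. Pads are 20 mm wide; open, the fingers measure 115 mm over their backs; the gripper's body (75 mm by 178 mm) begins 61 mm behind the grasp point.
Start: joints at [-1.244, 0.423, 1.63, -0, 1.089, -0.019], TCP at [211.86, -587.98, 222.675] pointing down, gripper open.
Joint ranges: [-3, 3], [-0.9, 2.11], [0.09, 2.58], [-1.31, 4.45], [0.11, 2.69], [-2.54, 2.54]. Speed limits (rad/s): [2.39, 2.39, 3.01, 3.14, 3.14, 3.14].

## Interface

Orientations are given as a rotation vector (axis times angle).
In Python, from workcell import ctrl, eyes gives the robot as it stands.
- The arm moves only by the tool move_arm, never from a script. Its argument "deltas" is a list of rows, each a list of 6 numbers: the shift along the tool's x, y, z in mm, then the turn, a rotation vector about the tool's x, y, z in rad. A call has 1 to 5 rows; each row shifts and turns the pose as measured when the row begins, along the tool's axes as they then stand; what a row does not reach is not made up. A row lasts 1/12 s, in which the tool goes at most 41.7 mm and 7.16 degrees, less where a joint would pass 70% of its speed; a pose out of reach is approached as far as the arm can. A call is refused whole if a number of a shift passes 41.7 or a number of a turn 0.125, either way. A call with a gripper value outside its range is refused whole. "hand" is the closure, from -1 (fully open) to 1 (shut), set as the call begins (left out, the last holds). The fingers move at their own pace and stop on an object; the grip force is fixed at half the most. Time passes only in rows, so rows that do not move let the fingers close. It gives the time, the measured TCP pose, the force and the opening at its end, in the units of the state.
- ctrl.get_obs(): the state, without advancing time (a new reading comes with each control period).
- eyes.get_image(name): name is "side" or "top"; returns a dict with "frame" (400x640x3 uint8, red, green, blue), "range_z" (400x640 float32, mm along the optical axis (not along the pixel's ray), 0 where there is no reading), "fx", "fy", "cx", "cy" (pixels), "cam_to_world" (4x4, takes a point from camera to world coordinates). Camera axes: x right, y down, z forward; pixel columns grow to the right and rows downward; lengths in mm; the calibration is good to about 2 mm. A picture is of the moment at which its call begins.
- ctrl.close_job(): hands the job in, once; it reports no verdict.
The state is a dict: "t": time; "qpos": joint angles; "qvel": joint speeds; "joint_torque": joint torques, N m; "ee_pos": TCP position; "orientation": TCP orientation; "ft_force": force on the tool from outside, world axes, zero at the start; "moment": the same for the moment, N m; "width": finger opening in mm.
Only numpy, scipy, OpenCV 4.12 (cv2) and the standard library are available. Lean on these libraries where they do the work, as an engineer would, in place of code of your own. Each camera call takes 0.05 s, during which the arm holds its last target.

## Task

Bring the low bench microscope to its working gap: with a fingertip on top of the knurled black wheel, roll the wheel towards the glass slide, in as many strokes as it takes, until the pointer blade on the lens lines up with the raised line across the gauge strip, and then take the hand away. Do not run the lens on past that line towards the glass. Touch only the wheel: do not push the lens tube or the slide holder, and do not pick up or shift the things lying around.

Things in the scene. Friction and masses are not known exactly. Their poses are not given: they have to be found in the camera images.
- bed: fixed base of the low microscope, at most 82 mm high: white plate 270 x 115 x 18 mm with a white wheel housing (110 x 52 mm, 64 mm high) along one long side. Origin on the table right under the wheel; x points from lens to slide (the way the lens must travel), z up. Tube axis at y = -90 mm; the wheel side, +y, looks to the robot within about 35 degrees, so the lens travels to the robot's left
- wheel_top (a point): topmost point of the wheel's rim, 80 mm above the table: the black knurled wheel is 68 mm in diameter and 22 mm wide, on a level axis along the bed's y (centre 46 mm above the table), and stands 16 mm out of the slot in its housing. This point does not turn with the wheel
- wheel (a joint): angle of the wheel in rad, 0 at the start stop, up to 6.6; it grows when the top of the rim is dragged along the bed's +x, and each rad drives the lens 8 mm along +x (34 mm of rim per rad). It turns both ways, against about 2 N at the rim, and stays where it is left; a few newtons of downward push are enough for the fingertip to carry it along by friction. 0 at the start of every run
- tube: the lens tube, white, 40 mm thick, about 150 mm long (reaching back from the lens), top 78 mm above the table, geared to the wheel; not to be touched. Its axes are those of the bed
- pointer (a point): top edge of the small black pointer blade (4 mm thick) that sticks out sideways from the lens's front end; 67 mm above the table
- mark (a point): the raised white mark (ridge 4 mm wide, 22 mm long) across the dark steel gauge strip (82 x 22 mm) beside the lens, in line with the pointer blade's path: its end next to the blade, 67 mm above the table; its x axis is the bed's +x. The pointer starts 20 to 42 mm short of it
- holder: grey slide holder with the upright glass slide, 14 mm beyond the mark, carrying the gauge strip; top 78 mm above the table; clamped, not to be touched
- dish: round glass dish, 90 mm across, 16 mm high; loose bystander, to be left alone; origin at the centre of its underside
- oil_bottle: small amber bottle, 30 mm across, 62 mm high; loose bystander, to be left alone; origin at the centre of its underside
- eyepiece: black eyepiece standing upright, 34 mm across, 52 mm high; loose bystander, to be left alone; origin at the centre of its underside
- lens_cap: black lens cap, 42 mm across, 12 mm high; loose bystander, to be left alone; origin at the centre of its underside
- tweezers: steel tweezers lying flat, 120 mm long, 6 mm high; loose bystander, to be left alone; origin at the centre of its underside
- slide_box: white open box of slides, 85 x 50 mm, 33 mm high; loose bystander, to be left alone; origin at the centre of its underside

How it is judged (in metres and radians):
At the end, for the whole second after the job is handed in: The pointer blade is within 2.5 mm of the gauge mark along the bed and the tube is at rest; the bystanders are within 20 mm of where they stood (x of pointer in the frame of mark between -0.0025 and 0.0025 m and linear speed of tube below 0.003 m/s and distance of each of dish, oil_bottle, eyepiece, lens_cap, tweezers, slide_box from where it was at the start of the episode below 0.02 m); the robot touches nothing.
It fails at once if the lens is run more than 6 mm past the mark (x of pointer in the frame of mark above 0.006 m).
It fails at once if the robot pushes the lens tube (contact force between any of the fingers, the arm and tube above 1 N).
It fails at once if the robot pushes the slide holder (contact force between any of the fingers, the arm and holder above 1 N).
It fails at once if a bystander is lifted, carried or shifted (distance of any of dish, oil_bottle, eyepiece, lens_cap, tweezers, slide_box from where it was at the start of the episode above 0.02 m).
It also fails if it takes over 61 s, if anything falls off the work surface, if the arm or the gripper's body presses on something with over 40 N, if the wrist force passes 120 N, or if a joint passes its speed limit or range.

## Working session

There is one attempt and no reset: what is moved stays moved. The work goes in short steps, Python scripts to look and compute and a tool call to move; the robot and the scene stay as the last step left them, time stands still between calls to the robot, and variables do not carry over. Pictures are saved under pics/ and viewed, and the job is handed in when it is done.

Besides the shell and the picture viewer there is one more tool, called in YAML: its name, and indented under it one key for each argument. move_arm: Moves the arm, as the interface text tells. Its arguments: {"type":"object","properties":{"deltas":{"type":"array"},"hand":{"type":"number"}},"required":["deltas"]}

```bash
ls; mkdir -p pics
python3 - <<'E'
from workcell import ctrl, eyes
import cv2,numpy as np
print(ctrl.get_obs())
for n in("top","side"):
    d=eyes.get_image(n);cv2.imwrite(f"pics/{n}0.png",d["frame"][:,:,::-1]);np.savez(f"/tmp/{n}0.npz",**d)
    print(n,d["fx"],d["cx"],d["cy"],np.round(d["cam_to_world"],3).tolist())
E
```

```text
pics
{'t': 0.0, 'qpos': array([-1.24400000e+00,  4.23832935e-01,  1.63067875e+00,  4.30605346e-06,
        1.08862003e+00, -1.89911159e-02]), 'qvel': array([ 7.50397398e-04,  4.83990249e-04,  2.13705577e-03,  1.07039162e-03,
       -5.38944031e-04, -7.85134613e-05]), 'joint_torque': array([ 7.23287740e-04, -5.44619107e+01, -2.73664266e+01,  6.41440088e-02,
        2.26467935e-02, -1.49561338e-04]), 'ee_pos': array([ 211.68729552, -587.46570841,  221.91106425]), 'orientation': array([-3.09325664e+00, -5.40194792e-01,  3.64503254e-04]), 'ft_force': array([ 0.66588522, -0.33406919, -0.39261085]), 'moment': array([ 0.00132048, -0.02676897, -0.06068605]), 'width': 87.72165331977276}
top 481.2797299696141 316.98649406475437 200.34820016172722 [[0.029, -0.982, 0.189, 442.118], [-0.999, -0.033, -0.019, 52.113], [0.025, -0.188, -0.982, 998.024], [0.0, 0.0, 0.0, 1.0]]
side 366.7780849024498 317.06028123601703 196.53146757895 [[-0.98, -0.141, 0.138, 483.168], [-0.197, 0.718, -0.667, 562.242], [-0.005, -0.681, -0.732, 656.455], [0.0, 0.0, 0.0, 1.0]]
```

View pics/top0.png

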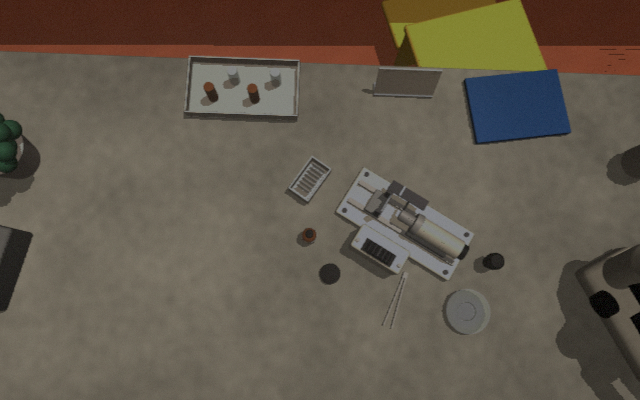

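View pics/side0.png

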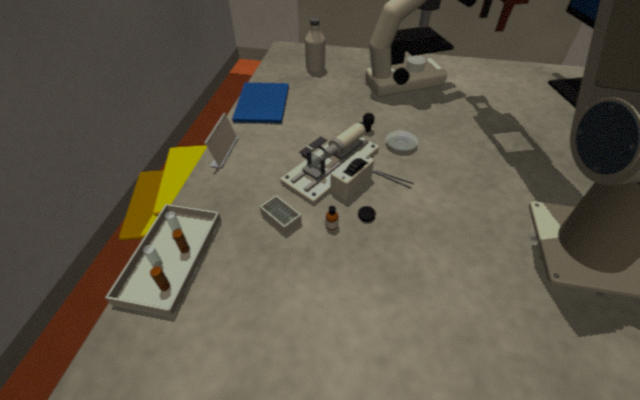

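The top view shows the bed around (405,225), with the wheel slot at about (380,250). The slide and holder are at the upper left, near (380,205). The side view shows the housing at about (352,180). I'll zoom in on both.

Run:
```python
import cv2,numpy as np
for n,(x0,x1,y0,y1) in {"top":(330,480,160,285),"side":(270,420,100,210)}.items():
    d=np.load(f"/tmp/{n}0.npz");f=d["frame"][y0:y1,x0:x1,::-1]
    f=np.clip(f.astype(float)*1.5,0,255).astype(np.uint8)
    cv2.imwrite(f"pics/{n}0z.png",cv2.resize(f,None,fx=5,fy=5 if n=='side' else 4.8,interpolation=cv2.INTER_CUBIC))
```

```text
(no output)
```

View pics/top0z.png

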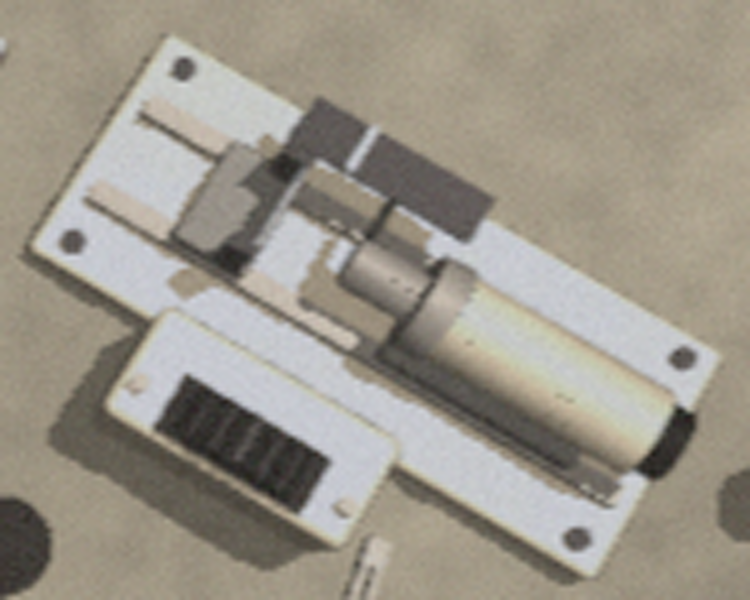

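View pics/side0z.png

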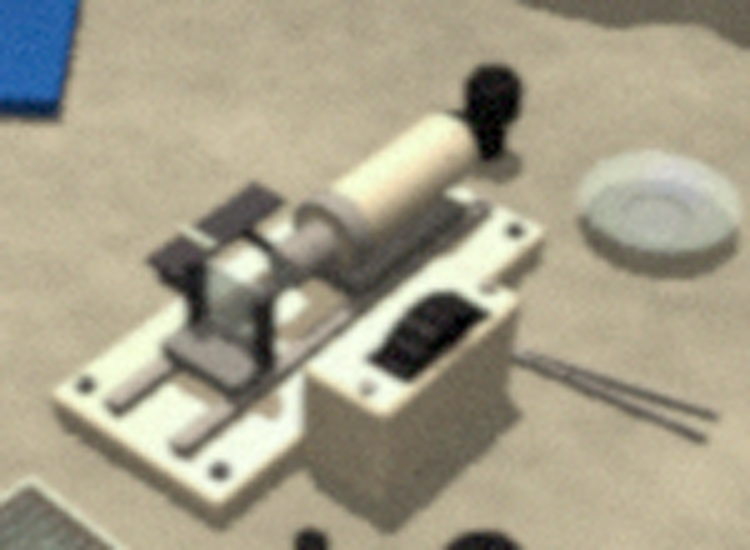

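```bash
cat > h.py <<'E'
import numpy as np
def load(n,k): return np.load(f"/tmp/{n}{k}.npz")
def ray(d,u,v,z):
    c=np.array([(u-d["cx"])/d["fx"],(v-d["cy"])/d["fy"],1.]);T=d["cam_to_world"]
    r=T[:3,:3]@c;o=T[:3,3];return o+r*(z-o[2])/r[2]
E
python3 - <<'E'
from h import *
d=load("top",0)
def Z(u,v,z):
    U=330+(u+.5)/5-.5;V=160+(v+.5)/4.8-.5
    return ray(d,U,V,z)
hc=[Z(*p,64) for p in[(172,310),(398,445),(340,545),(108,405)]]
pc=[Z(*p,18) for p in[(170,38),(720,355),(592,575),(35,245)]]
sl=[Z(*p,64) for p in[(190,378),(330,460),(300,512),(158,425)]]
for n,P in(("house",hc),("plate",pc),("slot",sl)):
    P=np.array(P);print(n,P.round(1)[:,:2].tolist(),"mean",P.mean(0).round(1))
    for i in range(4):
        e=P[(i+1)%4]-P[i];print(np.linalg.norm(e).round(1),np.degrees(np.arctan2(e[1],e[0])).round(1))
for n,p in dict(m_near=(357,170),m_far=(376,125),bl_tip=(390,200),bl_root=(367,238)).items(): print(n,Z(*p,67).round(1))
R=d["range_z"];print(np.median(R[245:256,370:390]))
T=d["cam_to_world"]
def pt(u,v):
    z=R[v,u];return (T@[ (u-d["cx"])/d["fx"]*z,(v-d["cy"])/d["fy"]*z,z,1])[:3].round(1)
print(pt(378,252),pt(360,232),pt(430,231),pt(340,215),pt(413,202))
E
```

```text
house [[577.4, -59.3], [525.1, -148.0], [484.3, -125.2], [537.8, -34.7]] mean [531.1 -91.8  64. ]
103.0 -120.5
46.7 150.8
105.1 59.4
46.7 -31.8
plate [[704.5, -62.7], [571.9, -291.6], [476.9, -236.4], [610.5, -7.7]] mean [ 591.  -149.6   18. ]
264.6 -120.1
110.0 149.8
264.8 59.7
108.9 -30.3
slot [[549.8, -66.6], [518.2, -121.4], [497.0, -109.8], [530.3, -54.3]] mean [523.8 -88.   64. ]
63.2 -119.9
24.2 151.2
64.7 59.0
23.0 -32.2
m_near [ 637.7 -131.9   67. ]
m_far [ 657.1 -139.5   67. ]
bl_tip [ 625.6 -144.9   67. ]
bl_root [ 609.3 -135.7   67. ]
921.8807
[522.3 -84.5  81.4] [561.8 -51.6  63.8] [ 566.7 -186.5   75. ] [601.9 -15.   16.6] [ 625.2 -156.5   63.4]
```

Run:
```python
from h import *
import cv2
a=np.radians(59.8);ex=np.array([np.cos(a),np.sin(a)]);ey=np.array([-ex[1],ex[0]])
O=np.array([524,-88])
for n in("top","side"):
    d=load(n,0);R=d["range_z"].astype(float);v,u=np.mgrid[:400,:640]
    P=np.stack([(u-d["cx"])/d["fx"]*R,(v-d["cy"])/d["fy"]*R,R],-1)@d["cam_to_world"][:3,:3].T+d["cam_to_world"][:3,3]
    b=P[...,:2]-O;X=b@ex;Y=b@ey;Zz=P[...,2]
    m=(R>0)&(abs(X)<45)&(abs(Y)<30)
    w=m&(Zz>72)
    print(n,"wheel n",w.sum(),"X",np.percentile(X[w],[2,50,98]).round(1),"Y",np.percentile(Y[w],[2,50,98]).round(1),"z",np.percentile(Zz[w],[50,98]).round(1))
    h=(R>0)&(abs(X)<70)&(abs(Y)<45)&(Zz>60)&(Zz<68)
    print("house X",np.percentile(X[h],[1,99]).round(1),"Y",np.percentile(Y[h],[1,99]).round(1),"z",np.median(Zz[h]).round(1))
    print("tube", )
    t=(R>0)&(abs(Y+90)<40)&(Zz>70)&(X>-140)&(X<60)
    print(" tube Y",np.percentile(Y[t],[1,50,99]).round(1),"zmax",np.percentile(Zz[t],99).round(1))
# bed-rectified view at z=67 from top and side
for n in("top","side"):
    d=load(n,0);T=d["cam_to_world"];Tw=np.linalg.inv(T)
    def pix(x,y,z):
        p=np.array([*(O+x*ex+y*ey),z,1]);c=Tw@p;return [d["fx"]*c[0]/c[2]+d["cx"],d["fy"]*c[1]/c[2]+d["cy"]]
    s=5
    src=np.float32([pix(-70,-150,67),pix(80,-150,67),pix(80,-50,67),pix(-70,-50,67)])
    dst=np.float32([[0,0],[150*s,0],[150*s,100*s],[0,100*s]])
    im=cv2.warpPerspective(d["frame"][:,:,::-1].copy(),cv2.getPerspectiveTransform(src,dst),(150*s,100*s),flags=cv2.INTER_CUBIC)
    cv2.imwrite(f"pics/{n}0r.png",np.clip(im*1.5,0,255).astype(np.uint8))
```

```text
top wheel n 273 X [-19.    2.7  24.3] Y [-8.8  2.1 12.4] z [77.7 82.7]
house X [-52.1  55.1] Y [-32.2  18.1] z 63.9
tube
 tube Y [-112.8  -87.2  -64.9] zmax 79.8
side wheel n 143 X [-20.9   5.   22.7] Y [-9.9  2.3 11.8] z [78.2 82. ]
house X [-52.9  54. ] Y [-32.7  17.6] z 64.5
tube
 tube Y [-112.9  -85.5  -64.3] zmax 79.5
```

View pics/top0r.png

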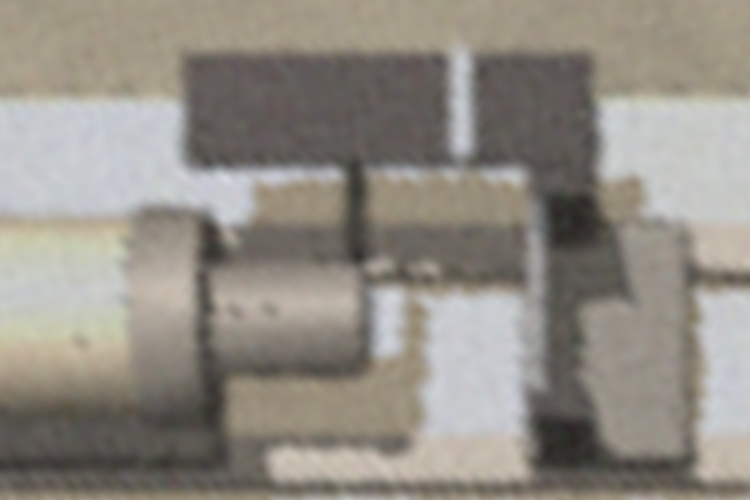

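View pics/side0r.png

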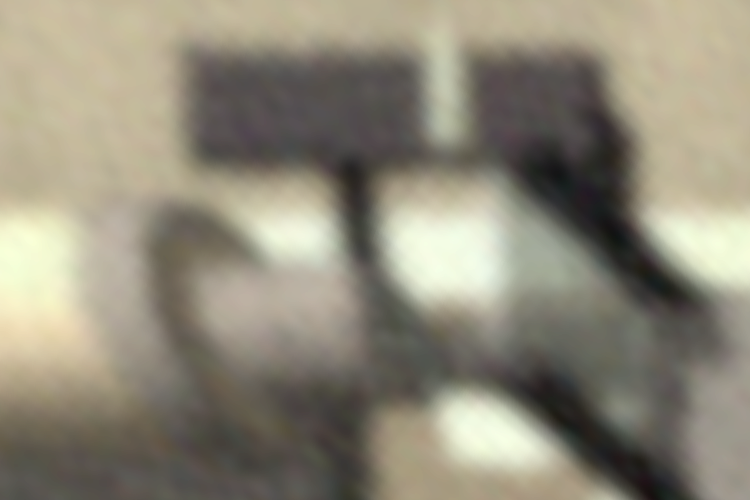

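The rectified top view is clean. The strip spans columns 185–595, which is the expected 82 mm. The mark centre is at column 461 and the blade at 356, so the gap is about 21 mm, or 2.6 rad and 89 mm of rim. The side view gives about 18–19 mm at lower resolution. The wheel top is at about (524,-86,80), with bed x at 59.8°. Next I'll turn the tool so its x axis lies along bed x.

move_arm:
  deltas:
    - [0,0,0,0,0,-0.12]
    - [0,0,0,0,0,-0.12]
    - [0,0,0,0,0,-0.12]
    - [0,0,0,0,0,-0.12]
    - [0,0,0,0,0,-0.12]
  hand: 1

```text
t: 0.52
ee_pos: [211.2, -586.0, 219.6]
orientation: [-2.777, -1.457, -0.001]
ft_force: [-0.0, -0.4, 0.6]
width: 58.4
```

move_arm:
  deltas:
    - [0,0,0,0,0,-0.08]
    - [0,0,0,0,0,0]

```text
t: 0.68
ee_pos: [211.0, -585.3, 218.6]
orientation: [-2.707, -1.579, -0.002]
ft_force: [-0.3, 0.1, 0.2]
width: 44.6
```

```bash
cat > s.py <<'E'
from workcell import ctrl
import numpy as np
from scipy.spatial.transform import Rotation as Ro
o=ctrl.get_obs();R=Ro.from_rotvec(o["orientation"]).as_matrix()
a=np.radians(59.8);ex=np.array([np.cos(a),np.sin(a),0]);ey=np.array([-ex[1],ex[0],0])
W=np.array([523.7,-85.5,80])
p=o["ee_pos"];print("t",round(o["t"],2),"pos",p.round(1),"w",round(o["width"],1),"F",o["ft_force"].round(1))
print("xang",np.degrees(np.arctan2(R[1,0],R[0,0])).round(2),"zax",R[:,2].round(3))
print("bed rel",((p-W)@ex).round(1),((p-W)@ey).round(1),(p[2]-80).round(1),"tool delta to W",(R.T@(W-p)).round(1))
E
python3 s.py
```

```text
t 0.68 pos [ 211.  -585.3  218.6] w 44.6 F [-0.3  0.1  0.2]
xang 60.49 zax [-0.003  0.008 -1.   ]
bed rel -589.3 18.9 138.6 tool delta to W [588.3  26.9 141.6]
```

move_arm:
  deltas:
    - [40,2,0,0,0,0]
    - [40,2,0,0,0,0]
    - [40,2,0,0,0,0]
    - [40,2,0,0,0,0]
    - [40,2,0,0,0,0]

```text
t: 1.1
ee_pos: [318.3, -417.2, 217.5]
orientation: [-2.728, -1.545, 0.0]
ft_force: [1.6, -0.4, -0.0]
width: 11.3
```

move_arm:
  deltas:
    - [40,2,0,0,0,0]
    - [40,2,0,0,0,0]
    - [40,2,0,0,0,0]
    - [40,2,0,0,0,0]
    - [40,2,0,0,0,0]

```text
t: 1.52
ee_pos: [433.2, -243.1, 217.9]
orientation: [-2.741, -1.52, 0.0]
ft_force: [0.8, -0.2, 0.5]
width: 0.4
```

```bash
python3 s.py
```

```text
t 1.52 pos [ 433.2 -243.1  217.9] w 0.4 F [ 0.8 -0.2  0.5]
xang 58.02 zax [-0.004  0.006 -1.   ]
bed rel -181.7 -1.0 137.9 tool delta to W [181.1  -5.8 138.6]
```

move_arm:
  deltas:
    - [36,-1,10,0,0,-0.03]
    - [36,-1,10,0,0,0]
    - [36,-1,15,0,0,0]
    - [36,-1,20,0,0,0]
    - [20,-1,20,0,0,0]

```text
t: 1.93
ee_pos: [520.8, -91.0, 146.5]
orientation: [2.732, 1.548, 0.013]
ft_force: [-0.1, 0.6, 0.1]
width: 0.3
```

move_arm:
  deltas:
    - [0,0,10,0,0,0]
    - [0,0,10,0,0,0]
    - [0,0,0,0,0,0]

```text
t: 2.18
ee_pos: [520.1, -86.7, 121.7]
orientation: [-2.731, -1.548, -0.007]
ft_force: [-0.4, -0.4, 0.0]
width: 0.9
```

```bash
python3 s.py
```

```text
t 2.18 pos [520.1 -86.7 121.7] w 0.9 F [-0.4 -0.4  0. ]
xang 59.1 zax [ 0.002  0.004 -1.   ]
bed rel -2.9 2.5 41.7 tool delta to W [ 2.7  2.5 41.7]
```

move_arm:
  deltas:
    - [-7,2.5,20,0,0,0]
    - [0,0,12,0,0,0]
    - [0,0,0,0,0,0]

```text
t: 2.43
ee_pos: [518.3, -97.1, 89.8]
orientation: [-2.736, -1.541, -0.008]
ft_force: [-0.7, -0.4, -0.3]
width: 0.4
```

```bash
python3 s.py
python3 - <<'E'
from workcell import eyes
import cv2,numpy as np
o=[]
for n,(x0,x1,y0,y1) in {"top":(320,490,150,285),"side":(270,440,90,225)}.items():
    f=eyes.get_image(n)["frame"][y0:y1,x0:x1,::-1]
    o.append(cv2.resize(np.clip(f*1.5,0,255).astype(np.uint8),(400,318),interpolation=cv2.INTER_CUBIC))
cv2.imwrite("pics/pre.png",np.hstack(o))
E
```

```text
t 2.43 pos [518.3 -97.1  89.8] w 0.4 F [-0.7 -0.4 -0.3]
xang 58.77 zax [ 0.004  0.004 -1.   ]
bed rel -12.8 -1.2 9.8 tool delta to W [12.7 -1.4  9.9]
```

View pics/pre.png

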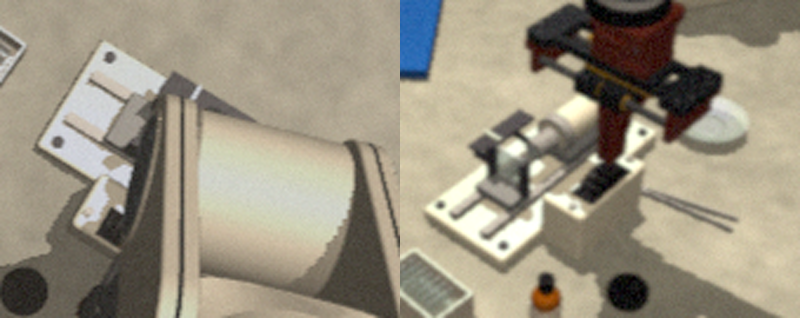

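The fingertip is just above the wheel's near side: side view, wheel at about (600,180) and fingertip at (608,160). The arm hides the bed from the top camera, but the side camera still sees the pointer and mark. I'll go down gently.

move_arm:
  deltas:
    - [2,-1,6,0,0,0]
    - [0,0,2,0,0,0]
    - [0,0,1,0,0,0]

```text
t: 2.78
ee_pos: [520.9, -95.9, 84.3]
orientation: [2.737, 1.537, 0.015]
ft_force: [-0.7, -0.2, 0.0]
width: 0.4
```

```bash
python3 s.py
```

```text
t 2.78 pos [520.9 -95.9  84.3] w 0.4 F [-0.7 -0.2  0. ]
xang 58.66 zax [ 0.01   0.002 -1.   ]
bed rel -10.4 -2.8 4.3 tool delta to W [10.3 -3.1  4.3]
```

move_arm:
  deltas:
    - [0,-3,2,0,0,0]
    - [0,0,1.5,0,0,0]

```text
t: 2.95
ee_pos: [518.8, -94.3, 81.3]
orientation: [2.736, 1.537, 0.017]
ft_force: [-0.1, 0.2, 0.4]
width: 0.5
```

move_arm:
  deltas:
    - [0,0,1.5,0,0,0]
    - [0,0,1,0,0,0]

```text
t: 3.12
ee_pos: [519.3, -94.2, 79.8]
orientation: [2.734, 1.537, 0.018]
ft_force: [-5.0, 0.1, 18.3]
width: 0.6
```

```bash
python3 s.py
```

```text
t 3.12 pos [519.3 -94.2  79.8] w 0.6 F [-5.   0.1 18.3]
xang 58.69 zax [ 0.012  0.002 -1.   ]
bed rel -9.8 -0.5 -0.2 tool delta to W [ 9.8 -0.7 -0.2]
```

move_arm:
  deltas:
    - [4,0,0.7,0,0,0]
    - [5,0,0.7,0,0,0]
    - [5,0,0.7,0,0,0]

```text
t: 3.37
ee_pos: [525.8, -82.8, 80.1]
orientation: [2.734, 1.537, 0.016]
ft_force: [-3.7, -1.5, 7.7]
width: 0.9
```

```bash
python3 s.py
```

```text
t 3.37 pos [525.8 -82.8  80.1] w 0.9 F [-3.7 -1.5  7.7]
xang 58.69 zax [ 0.011  0.001 -1.   ]
bed rel 3.3 -0.4 0.1 tool delta to W [-3.3 -0.4  0.1]
```

move_arm:
  deltas:
    - [4,0,0.7,0,0,0]
    - [4,0,0.6,0,0,0]

```text
t: 3.53
ee_pos: [529.8, -76.0, 80.0]
orientation: [2.733, 1.538, 0.014]
ft_force: [-1.7, -1.3, 2.6]
width: 0.4
```

```bash
python3 s.py
cat > look.py <<'E'
import sys
from h import *
import cv2
from workcell import eyes
k=sys.argv[1]
a=np.radians(59.8);ex=np.array([np.cos(a),np.sin(a)]);ey=np.array([-ex[1],ex[0]]);O=np.array([524,-88]);s=5
for n in sys.argv[2:]:
    d=eyes.get_image(n);Tw=np.linalg.inv(d["cam_to_world"])
    def pix(x,y,z):
        c=Tw@np.array([*(O+x*ex+y*ey),z,1]);return [d["fx"]*c[0]/c[2]+d["cx"],d["fy"]*c[1]/c[2]+d["cy"]]
    src=np.float32([pix(-70,-150,67),pix(80,-150,67),pix(80,-50,67),pix(-70,-50,67)])
    M=cv2.getPerspectiveTransform(src,np.float32([[0,0],[150*s,0],[150*s,100*s],[0,100*s]]))
    im=cv2.warpPerspective(d["frame"][:,:,::-1].copy(),M,(150*s,100*s),flags=cv2.INTER_CUBIC)
    cv2.imwrite(f"pics/{n}{k}r.png",np.clip(im*1.5,0,255).astype(np.uint8))
    g=im.mean(2);st=g[60:150,200:580].mean(0);i=np.argmax(st);w=np.arange(max(0,i-18),i+19);c=st[w]-min(st[w]);c[c<c.max()*.4]=0
    bl=g[172:200,260:520].mean(0);j=np.argmin(bl);w2=np.arange(max(0,j-14),min(260,j+15));e=max(bl[w2])-bl[w2];e[e<e.max()*.4]=0
    m=200+(w*c).sum()/c.sum();b=260+(w2*e).sum()/e.sum();print(n,"mark",m.round(1),"blade",b.round(1),"gap mm",((m-b)/s).round(2))
E
python3 look.py 1 side
```

```text
t 3.53 pos [529.8 -76.   80. ] w 0.4 F [-1.7 -1.3  2.6]
xang 58.73 zax [ 0.011 -0.    -1.   ]
bed rel 11.3 -0.5 0.0 tool delta to W [-11.3  -0.3  -0.1]
side mark 444.9 blade 380.4 gap mm 12.9
```

View pics/side1r.png

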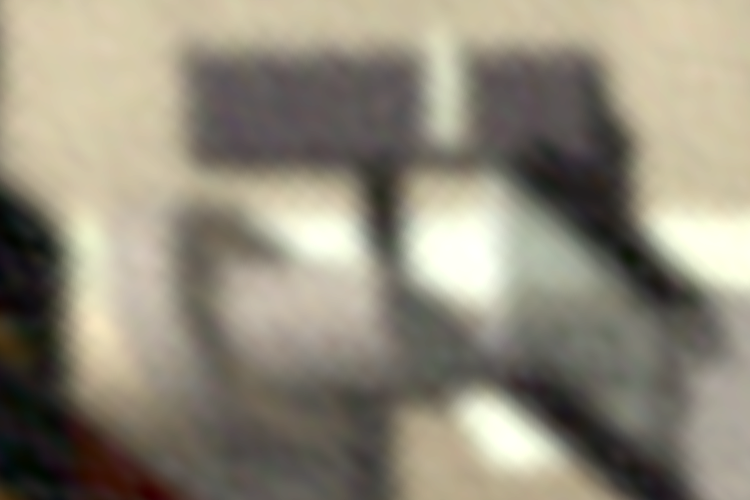

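```bash
sed 's/d=eyes.get_image(n)/d=load(n,0)/' look.py > look0.py; python3 look0.py 0b top side
```

```text
top mark 460.6 blade 355.6 gap mm 21.0
side mark 444.4 blade 354.0 gap mm 18.08
```

move_arm:
  deltas:
    - [0,0,-8,0,0,0]
    - [-12,0,0,0,0,0]
    - [-12,0,0,0,0,0]
    - [0,0,2,0,0,0]

```text
t: 3.92
ee_pos: [517.2, -97.1, 86.7]
orientation: [2.731, 1.541, 0.017]
ft_force: [0.8, 0.1, 0.0]
width: 0.5
```

```bash
python3 s.py
```

```text
t 3.92 pos [517.2 -97.1  86.7] w 0.5 F [0.8 0.1 0. ]
xang 58.88 zax [ 0.012 -0.    -1.   ]
bed rel -13.3 -0.3 6.7 tool delta to W [13.3 -0.5  6.8]
```

move_arm:
  deltas:
    - [2,0,4,0,0,0]
    - [1,0,1.5,0,0,0]
    - [0,0,1,0,0,0]

```text
t: 4.17
ee_pos: [518.0, -96.2, 79.7]
orientation: [2.734, 1.536, 0.017]
ft_force: [-2.3, 2.0, 16.5]
width: 0.6
```

move_arm:
  deltas:
    - [0,0,0.8,0,0,0]

```text
t: 4.25
ee_pos: [518.1, -96.2, 79.4]
orientation: [2.734, 1.536, 0.017]
ft_force: [-6.2, 0.4, 22.5]
width: 0.6
```

```bash
python3 s.py
```

```text
t 4.25 pos [518.1 -96.2  79.4] w 0.6 F [-6.2  0.4 22.5]
xang 58.65 zax [ 0.012  0.    -1.   ]
bed rel -12.0 -0.6 -0.6 tool delta to W [12.  -0.8 -0.5]
```

move_arm:
  deltas:
    - [5,0,0.4,0,0,0]
    - [5,0,0.6,0,0,0]
    - [5,0,0.6,0,0,0]
    - [5,0,0.7,0,0,0]
    - [4,0,0.7,0,0,0]

```text
t: 4.67
ee_pos: [529.9, -75.9, 79.8]
orientation: [2.734, 1.536, 0.012]
ft_force: [-2.0, -0.8, 5.8]
width: 0.7
```

```bash
python3 s.py; python3 look.py 2 side
```

```text
t 4.67 pos [529.9 -75.9  79.8] w 0.7 F [-2.  -0.8  5.8]
xang 58.66 zax [ 0.009 -0.001 -1.   ]
bed rel 11.4 -0.5 -0.2 tool delta to W [-11.4  -0.2  -0.3]
side mark 444.8 blade 407.6 gap mm 7.44
```

move_arm:
  deltas:
    - [0,0,-8,0,0,0]
    - [-12,0,0,0,0,0]
    - [-12,0,0,0,0,0]
    - [0,0,3,0,0,0]

```text
t: 5.05
ee_pos: [517.3, -96.6, 85.0]
orientation: [2.732, 1.541, 0.013]
ft_force: [0.5, -0.4, 0.9]
width: 0.2
```

```bash
python3 s.py;  python3 look.py 3 side
```

```text
t 5.05 pos [517.3 -96.6  85. ] w 0.2 F [ 0.5 -0.4  0.9]
xang 58.85 zax [ 0.01  -0.001 -1.   ]
bed rel -12.8 -0.0 5.0 tool delta to W [12.8 -0.3  5.1]
side mark 444.9 blade 408.0 gap mm 7.39
```

move_arm:
  deltas:
    - [1,0,3.5,0,0,0]
    - [0,0,1.3,0,0,0]
    - [0,0,0.8,0,0,0]

```text
t: 5.35
ee_pos: [517.7, -96.2, 79.4]
orientation: [2.735, 1.536, 0.013]
ft_force: [-6.5, 1.7, 23.7]
width: 0.6
```

```bash
python3 s.py
```

```text
t 5.35 pos [517.7 -96.2  79.4] w 0.6 F [-6.5  1.7 23.7]
xang 58.63 zax [ 0.009  0.    -1.   ]
bed rel -12.2 -0.2 -0.6 tool delta to W [12.2 -0.4 -0.5]
```

move_arm:
  deltas:
    - [5,0,0.4,0,0,0]
    - [5,0,0.6,0,0,0]
    - [5,0,0.6,0,0,0]
    - [5,0,0.7,0,0,0]
    - [4,0,0.7,0,0,0]

```text
t: 5.77
ee_pos: [529.1, -76.3, 79.7]
orientation: [2.737, 1.535, 0.007]
ft_force: [-2.7, -0.1, 8.1]
width: 0.7
```

move_arm:
  deltas:
    - [0,0,-8,0,0,0]
    - [0,0,-20,0,0,0]
    - [-40,0,-20,0,0,0]
    - [-40,0,0,0,0,0]
    - [-40,0,0,0,0,0]

```text
t: 6.18
ee_pos: [470.6, -173.9, 128.0]
orientation: [2.728, 1.55, 0.009]
ft_force: [-0.2, -0.5, -0.1]
width: 0.5
```

move_arm:
  deltas:
    - [-40,0,0,0,0,0]
    - [-40,0,0,0,0,0]
    - [-40,0,0,0,0,0]
    - [0,0,0,0,0,0]

```text
t: 6.52
ee_pos: [404.2, -285.6, 129.3]
orientation: [2.726, 1.546, 0.01]
ft_force: [-0.4, -0.5, 0.2]
width: 0.6
```

```bash
python3 s.py; python3 look.py 4 side top
```

```text
t 6.52 pos [ 404.2 -285.6  129.3] w 0.6 F [-0.4 -0.5  0.2]
xang 59.12 zax [ 0.01  -0.004 -1.   ]
bed rel -233.0 2.7 49.3 tool delta to W [233.   -0.6  49.8]
side mark 445.0 blade 436.9 gap mm 1.62
top mark 460.6 blade 434.4 gap mm 5.25
```

View pics/top4r.png

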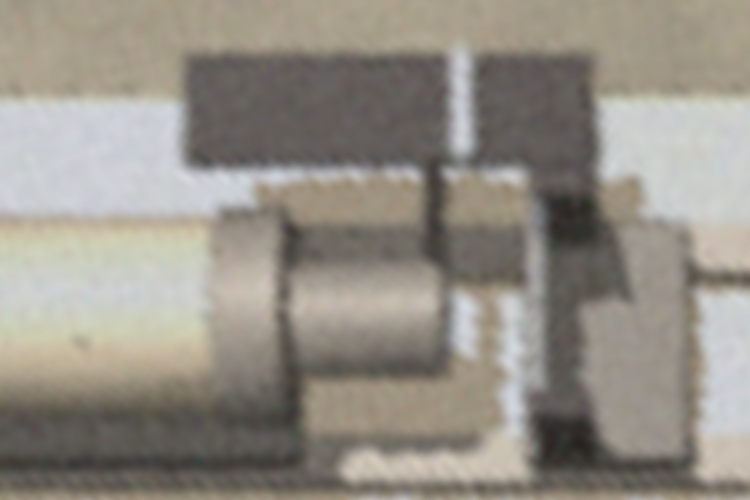

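The clear top view shows the blade at column 434 and the mark at 461, so 5.25 mm remains. Travel has been 0.232 mm per mm of stroke, so one more stroke of about 22 mm will do it.

move_arm:
  deltas:
    - [40,0,0,0,0,0]
    - [40,0,0,0,0,0]
    - [40,0,0,0,0,0]
    - [40,0,0,0,0,0]
    - [40,0,0,0,0,0]

```text
t: 7.03
ee_pos: [510.8, -106.9, 129.8]
orientation: [2.734, 1.534, 0.012]
ft_force: [0.7, -0.7, 0.3]
width: 0.6
```

move_arm:
  deltas:
    - [20,0,10,0,0,0]
    - [8,0,15,0,0,0]
    - [0,0,10,0,0,0]
    - [0,0,0,0,0,0]

```text
t: 7.37
ee_pos: [532.0, -67.7, 94.5]
orientation: [2.72, 1.557, 0.019]
ft_force: [0.6, -0.0, 0.2]
width: 0.7
```

```bash
python3 s.py
```

```text
t 7.37 pos [532.  -67.7  94.5] w 0.7 F [ 0.6 -0.   0.2]
xang 59.57 zax [ 0.014 -0.001 -1.   ]
bed rel 19.6 1.8 14.5 tool delta to W [-19.7   1.7  14.4]
```

move_arm:
  deltas:
    - [-20,1,0,0,0,0]
    - [-12,1,5,0,0,0]
    - [0,0,3,0,0,0]
    - [0,0,0,0,0,0]

```text
t: 7.7
ee_pos: [515.8, -95.8, 85.3]
orientation: [2.72, 1.561, 0.016]
ft_force: [-0.8, 1.2, 0.5]
width: 0.3
```

```bash
python3 s.py
```

```text
t 7.7 pos [515.8 -95.8  85.3] w 0.3 F [-0.8  1.2  0.5]
xang 59.71 zax [ 0.012  0.    -1.   ]
bed rel -12.9 1.6 5.3 tool delta to W [12.8  1.6  5.4]
```

move_arm:
  deltas:
    - [1,1,3.5,0,0,0]
    - [0,0,1.3,0,0,0]
    - [0,0,0.8,0,0,0]

```text
t: 7.95
ee_pos: [517.5, -96.2, 79.9]
orientation: [2.722, 1.557, 0.017]
ft_force: [-3.2, 0.0, 9.1]
width: 0.4
```

```bash
python3 s.py
```

```text
t 7.95 pos [517.5 -96.2  79.9] w 0.4 F [-3.2  0.   9.1]
xang 59.53 zax [ 0.012  0.    -1.   ]
bed rel -12.4 -0.0 -0.1 tool delta to W [12.4 -0.1 -0.1]
```

move_arm:
  deltas:
    - [5,0,0.4,0,0,0]
    - [5,0,0.6,0,0,0]
    - [5,0,0.6,0,0,0]
    - [4,0,0.7,0,0,0]

```text
t: 8.28
ee_pos: [526.8, -80.3, 80.1]
orientation: [2.722, 1.556, 0.014]
ft_force: [-2.9, -0.9, 7.7]
width: 0.4
```

```bash
python3 s.py;python3 look.py 5 side
```

```text
t 8.28 pos [526.8 -80.3  80.1] w 0.4 F [-2.9 -0.9  7.7]
xang 59.5 zax [ 0.01  -0.001 -1.   ]
bed rel 6.0 -0.1 0.1 tool delta to W [-6.  -0.   0.1]
side mark 444.6 blade 457.6 gap mm -2.61
```

move_arm:
  deltas:
    - [4,0,0.7,0,0,0]
    - [0,0,0,0,0,0]

```text
t: 8.5
ee_pos: [529.5, -76.0, 80.3]
orientation: [2.722, 1.556, 0.014]
ft_force: [0.6, 0.9, 1.5]
width: 0.5
```

move_arm:
  deltas:
    - [0,0,-8,0,0,0]
    - [0,0,-20,0,0,0]
    - [-40,0,-20,0,0,0]
    - [-40,0,0,0,0,0]
    - [-40,0,0,0,0,0]

```text
t: 8.92
ee_pos: [473.1, -175.0, 130.1]
orientation: [2.711, 1.57, 0.019]
ft_force: [-0.0, -0.1, -0.2]
width: 0.8
```

move_arm:
  deltas:
    - [-40,0,0,0,0,0]
    - [-40,0,0,0,0,0]
    - [-40,0,0,0,0,0]
    - [0,0,0,0,0,0]

```text
t: 9.25
ee_pos: [409.5, -288.4, 133.2]
orientation: [2.706, 1.565, 0.023]
ft_force: [-0.5, 0.4, 0.1]
width: 0.2
```

```bash
python3 s.py; python3 look.py 6 side top
python3 - <<'E'
from workcell import eyes
import cv2
cv2.imwrite("pics/topend.png",eyes.get_image("top")["frame"][:,:,::-1])
E
```

```text
t 9.25 pos [ 409.5 -288.4  133.2] w 0.2 F [-0.5  0.4  0.1]
xang 60.07 zax [ 0.02  -0.006 -1.   ]
bed rel -232.8 -3.4 53.2 tool delta to W [232.6  -3.4  54.3]
side mark 444.4 blade 461.9 gap mm -3.49
top mark 460.6 blade 463.3 gap mm -0.53
```

View pics/top6r.png

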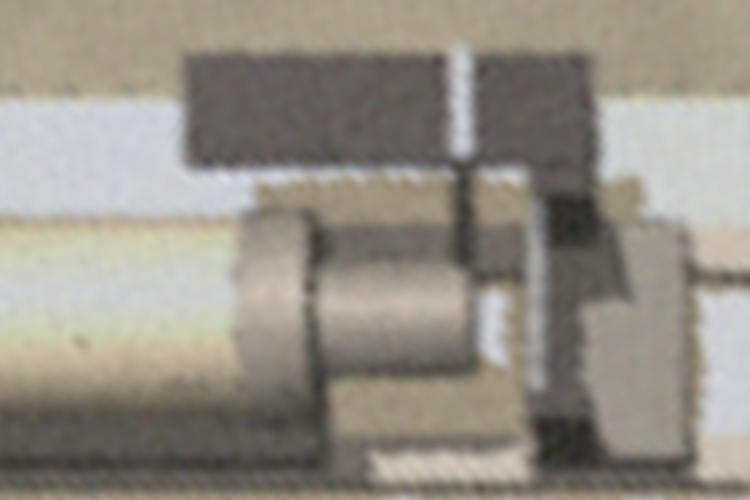

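View pics/topend.png

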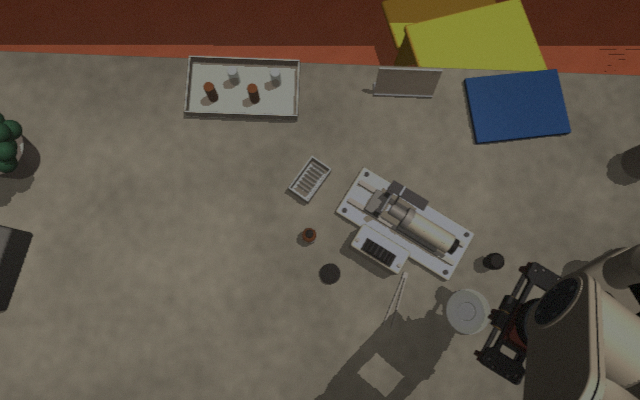

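The blade at column 463 lines up with the mark at 461, about 0.5 mm apart. The bystanders are at the same pixels as at the start, and the hand is clear of everything. I'm handing the job in.

```bash
python3 -c "
from workcell import ctrl
print(ctrl.close_job())"
```

```text
the job is handed in; nothing more can be done
None
```

The pointer blade is lined up with the gauge mark to about 0.5 mm, just past it and inside the 2.5 mm limit. I got there in four fingertip strokes on top of the wheel, then drew the hand away and handed the job in at about 9.3 s. No verdict was reported.

**Last checks:**
- **Alignment:** the clear top view puts the blade about 0.5 mm past the mark.
- **Contact:** the wrist force was near zero at the end, and it peaked at about 24 N while pressing on the wheel. The tube and holder were not touched as far as I could see.
- **Bystanders:** in the last top picture I saw no change in their positions from the start. I judged this by eye and did not measure it.

**Disagreement between cameras:** the side camera reads 3.5 mm past the mark, which would be outside the limit. It read about 3 mm lower than the top camera at every check, including the first (18.1 mm against 21.0 mm, when the true gap was at least 20 mm). I put this down to the ridge standing above the plane I measured on. That shifts the slanted side view but barely affects the top view, so I trusted the top view. With the initial 3 mm offset taken off, the side view also gives about 0.6 mm past.

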